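# Weigh a soft balsa popper body on the bench scale

## Robot

A 6-joint arm with a two-finger parallel gripper is mounted at the origin on the work surface. World frame = base frame: x ahead of the robot, y to its left, z up, the work surface at z = 0. Lengths are in m, angles in rad, forces in N, time in s.
With the tool pointing down it reaches from about 0.25 to 0.725 m from the base axis. Payload 4 kg.
Tool frame: the origin (TCP) lies midway between the tips of the shut fingers; the grasp point (between the pads) lies bot.pinch_z behind it (bot.pinch_z is the distance from the TCP to the grasp point, in m); z points along the fingers, y is the line along which they close (so a half turn about z gives the same grasp; the last joint's range is limited). The gripper opens to 85 mm and grips with 20 to 120 N. Pads are 22 mm wide; open, the fingers measure 114 mm over their backs; the gripper's body (76 mm by 85 mm) begins 54 mm behind the grasp point. The pads swing forward as they close: fully open they stand 13 mm farther back than shut.
Start: joints at [1.28, 0.241, 0.005, 1.335, 0, 1.571], TCP at [0.143, 0.479, 0.231] pointing down, gripper open.
Joint ranges: [-2.72, 2.72], [-1.05, 1.87], [-1.09, 1.28], [-1.99, 2.15], [-1.42, 1.44], [-3.14, 3.14]. Speed limits (rad/s): [2.79, 2.79, 3.14, 3.14, 3.14, 3.14].

## Interface

Orientations are given as a unit quaternion [x, y, z, w].
In Python, from workcell import bot gives the robot as it stands.
- The arm moves only by the tool jog_arm, called after "Request:" as name(argument=value, ...) on one line, values as JSON. Schema: {"type":"object","properties":{"increments":{"type":"object","properties":{"deltas":{"type":"array","items":{"type":"array","items":{"type":"number"},"minItems":7,"maxItems":7},"minItems":1,"maxItems":10}},"additionalProperties":false,"required":["deltas"]},"only":{"type":"string"},"quiet":{"type":"boolean"},"lines":{"type":"string"}},"required":["increments"],"additionalProperties":false}. increments is an object whose key "deltas" holds a list of rows, 1 to 10 of them, each of 7 numbers: a rotation vector rx, ry, rz in units of 0.05 rad, then dx, dy, dz in units of 100 mm, then the finger opening in m; each row is the pose to reach, as a shift and turn from the pose commanded when the call began, along the tool's axes at that moment; what a row does not reach only later rows make up. A row lasts 1/8 s, in which the tool goes at most 0.0625 m and 0.188 rad, less where a joint would pass 70% of its speed; a pose out of reach is approached as far as the arm can. The fingers move at their own pace and stop on an object; the grip force is fixed at half the most. Time passes only in rows, so rows that do not move let the fingers close. The tool returns the time, the measured TCP pose, the force, the opening and the grip force at its end. only (a regular expression) keeps the lines of the reply that match it, lines (a string "A,B") keeps lines A to B, and quiet returns only ok. Input that does not fit is refused with a message, and nothing moves.
- bot.get_obs(): the state, without advancing time (a new reading comes with each control period).
- bot.camera(name): name is "side" or "top" or "wrist"; returns the picture (384x512x3 uint8, red, green, blue); there is no depth.
- bot.calibration(name): a dict with "mtx" (3x3 intrinsics, pixels), "k1" (the pictures are not rectified: a ray, as slopes to the right and down, at radius r is drawn at 1 + k1 r^2 times it, then the intrinsics apply), "R" (3x3) and "t" (3): a world point X has camera coordinates R X + t. Camera axes: x right, y down, z forward; pixel columns grow to the right and rows downward; lengths in m; the calibration is good to about 2 mm. A picture is of the moment at which its call begins: read the wrist's pose just before it. calibration takes no time and is no camera call; for the wrist camera it gives the pose at the moment of the call.
- bot.job_done(): hands the job in; it is judged then, once.
The state is a dict: "clock": time; "joint_pos": joint angles; "joint_vel": joint speeds; "tau": joint torques, N m; "eef_pos": TCP position; "tool_rot": TCP orientation; "ft_force": force on the tool from outside, world axes, zero at the start; "ft_torque": the same for the moment, N m; "grip_width": finger opening in m; "grasp_force": force on a finger pad.
Only numpy, scipy, OpenCV 4.12 (cv2) and the standard library are available. Lean on these libraries where they do the work, as an engineer would, in place of code of your own. Each camera call takes 0.05 s, during which the arm holds its last target. There are 200 camera calls.

## Task

Weigh the yellow balsa popper body: lift the clear draught cover off the small scale and stand it upright, mouth down, on the bench, press the scale's green zero key while the pan is empty (not the red key, which switches it off), then lay the body flat belly down, centred on the round pan so that no edge overhangs. The balsa dents easily and the load cell is delicate, so hold the body with a light grip, do not bear down on the pan, and set the cover and the body down rather than dropping them. Leave the blue body, the thread spool and the varnish bottle where they are.

Things in the scene. Friction and masses are not known exactly. Their poses are not given: they have to be found in the camera images.
- scale: Dark grey bench scale, 165 mm long (its x) by 115 mm wide (y), standing firm on the bench. Origin: centre of its footprint at bench level; x points from its front (keys and display) to its back (pan), z up. Flat deck 32 mm above the bench. Further left, beyond y = 0.40 m, stands a fixed fly-tying vise 175 mm high; do not run into it.
- pan: Round flat polished steel pan of the scale, 68 mm across, 3 mm thick, without a rim. Origin: centre of its top face, 39 mm above the bench and 25 mm behind the scale's centre (scale x = +25 mm); axes as the scale's. It gives about 1 mm for 4 N and meets a stop at 2.5 mm; more than 10 N on it, from anything, ruins the load cell.
- zero_key (a joint): Green zero key, 16 x 22 mm, at the front right of the scale seen from the keys' end (scale x = -66 mm, y = -32 mm). Value is its depth in m: 0 up, 0.003 fully down; 2 mm or more counts as pressed. Sprung: fully down takes about 3.6 N; it rises when let go.
- zero_key_top (a point): Centre of the green key's top face, 36 mm above the bench (4 mm above the deck) when up.
- power_key (a joint): Red power key, same size and spring, at the front left (scale x = -66 mm, y = +32 mm). Depth in m, 0 up; pressing it switches the scale off.
- cover: Clear round draught cover, 70 g, 92 mm outside diameter, 3 mm wall, open below, flat roof 52 mm above its mouth, with a black cylindrical knob 20 mm across and 20 mm high on the middle of the roof (72 mm high in all). It stands loose on the scale's deck round the pan, mouth down. Origin: centre of its mouth plane; z up through the knob.
- cover_knob (a point): Middle of the black knob, 62 mm above the cover's mouth plane.
- popper: Yellow balsa popper body with a red-rimmed cup face, 48 mm long (x), 24 wide (y), 21 high, about 14 g, lying on its 16 mm wide flat belly. Origin: belly plane, mid-length; x to the cup face, z up from the belly. Round and straight-sided from x = -4 to +24 mm, then tapering to a 10 mm tail at x = -24 mm. More than 25 N on it, all contacts added up, dents it.
- popper_grip (a point): Middle of the straight-sided part of the yellow body, on its axis (x = +8, y = 0, z = 9 mm), where it is 24 mm wide: the place to grip across the width. The two pads' forces add up: 3 to 8 N per pad is right and holds it safely.
- face_l (a point): Left edge of the cup face (x = +24, y = +12, z = 9 mm).
- face_r (a point): Right edge of the cup face (x = +24, y = -12, z = 9 mm).
- tail (a point): Centre of the tail end (x = -24, y = 0, z = 9 mm).
- blue_popper: Bystander: a popper body of the same shape, painted blue. Origin as the yellow one's.
- spool: Bystander: spool of crimson tying thread with white flanges, 28 mm across, 34 mm high, standing. Origin: centre of its underside.
- varnish: Bystander: amber varnish bottle with a black cap, 34 mm across, 52 mm high. Origin: centre of its underside.

How it is judged:
By the outcome, as a careful person would: the job done as asked, in the order asked, and still so for the second after the job is handed in, with the robot touching nothing.
It also fails if it takes over 70 s, if anything falls off the work surface, if the arm or the gripper's body presses on something with over 40 N, if the wrist force passes 120 N, or if a joint passes its speed limit or range.

## Working session

There is one attempt and no reset: what is moved stays moved. The work goes in short steps, Python scripts to look and compute and a tool call to move; the robot and the scene stay as the last step left them, time stands still between calls to the robot, and variables do not carry over. Pictures are saved under pics/ and viewed, at most 10 in all, crops included, and the job is handed in when it is done.

```bash
ls; mkdir -p pics
```

Create h.py:
```python
import numpy as np, cv2
from workcell import bot
def snap(n):
    c=bot.calibration(n); return bot.camera(n), c
def save(n,img): cv2.imwrite('pics/'+n,cv2.cvtColor(img,cv2.COLOR_RGB2BGR))
def ray(c,uv):
    M=np.array(c['mtx']); R=np.array(c['R']); t=np.array(c['t'])
    k=c['k1']; p=cv2.undistortPoints(np.array([[uv]],float),M,np.array([k,0,0,0.]))[0,0]
    return -R.T@t, R.T@np.array([p[0],p[1],1.])
def onz(c,uv,z):
    o,d=ray(c,uv); return o+d*(z-o[2])/d[2]
def proj(c,X):
    R=np.array(c['R']);return cv2.projectPoints(np.array(X,float).reshape(-1,1,3),cv2.Rodrigues(R)[0],np.array(c['t'],float),np.array(c['mtx']),np.array([c['k1'],0,0,0.]))[0][:,0]
def meet(c1,u1,c2,u2):
    o1,d1=ray(c1,u1);o2,d2=ray(c2,u2)
    s=np.linalg.lstsq(np.c_[d1,-d2],o2-o1,rcond=None)[0]
    a,b=o1+s[0]*d1,o2+s[1]*d2
    return (a+b)/2,np.linalg.norm(a-b)
```

Run:
```python
from h import *
for n in ('top','side'):
    i,c=snap(n); save(n+'0.png',i); print(n,np.round(-np.array(c['R']).T@c['t'],3),c['k1'])
o=bot.get_obs();print(o['eef_pos'],o['tool_rot'],bot.pinch_z,o['clock'])
```

```text
pics
workcell.py
top [0.416 0.007 0.933] 0.031203199209030467
side [ 0.376 -0.603  0.627] -0.0419812836141659
[0.14321254 0.47846391 0.23049456] [ 1.44898758e-01  9.89446033e-01 -9.38287595e-04 -1.29417990e-04] 0.0187 0.1
```

View pics/top0.png

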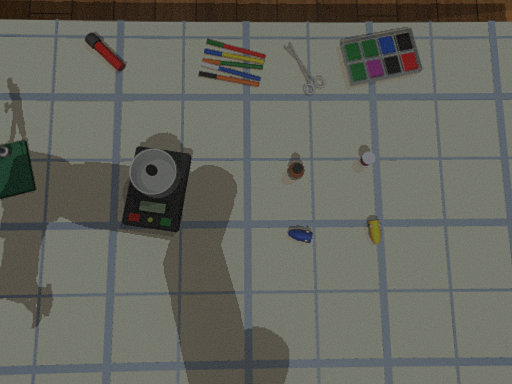

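View pics/side0.png

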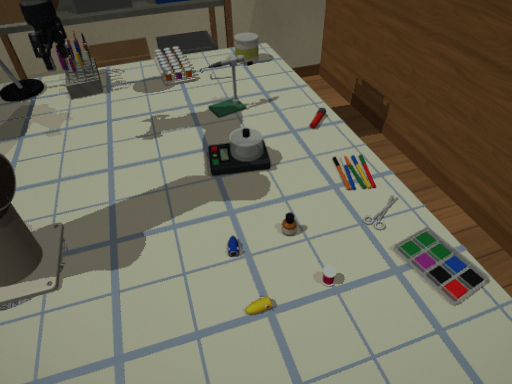

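The top view shows the cover knob near (152,170), green key (166,222), red key (134,217), yellow body (375,232), blue (300,236), bottle (296,171) and spool (368,158). The side view shows the yellow body near (259,306) and the cover near (246,143). Next I'll measure these.

Create m.py:
```python
from h import *
def blobs(img,lo,hi,roi):
    hsv=cv2.cvtColor(img,cv2.COLOR_RGB2HSV); m=cv2.inRange(hsv,lo,hi)
    k=np.zeros_like(m); x0,y0,x1,y1=roi; k[y0:y1,x0:x1]=m[y0:y1,x0:x1]
    n,l,s,c=cv2.connectedComponentsWithStats(k)
    i=1+np.argmax(s[1:,4]) if n>1 else 0
    return (l==i).astype(np.uint8),c[i],s[i,4]
```

Run:
```python
from m import *
t,ct=snap('top'); s,cs=snap('side')
G=((40,80,30),(85,255,255));Y=((20,110,60),(36,255,255));R=((0,150,50),(6,255,255));K=((0,0,0),(180,255,45))
gt,ut,a=blobs(t,*G,(155,210,180,232)); gs,us,b=blobs(s,*G,(205,140,222,175))
print('green',ut,a,us,b,onz(ct,ut,.036),onz(cs,us,.036),meet(ct,ut,cs,us))
rt,ur,a=blobs(t,*R,(125,208,145,228)); print('red',ur,a,onz(ct,ur,.036))
kt,uk,a=blobs(t,*K,(143,160,165,180)); ks,uk2,b=blobs(s,*K,(238,126,254,140))
print('knob',uk,a,uk2,b,meet(ct,uk,cs,uk2), onz(ct,uk,.099))
for n,i,c,roi in (('top',t,ct,(355,205,395,255)),('side',s,cs,(235,285,290,325))):
    m,u,a=blobs(i,*Y,roi); M=cv2.moments(m,True)
    p=np.argwhere(m)[:,::-1].astype(float); v=np.linalg.svd(p-p.mean(0),full_matrices=False)[2][0]
    q=(p-u)@v; e=[u+v*q.min(),u+v*q.max()]
    print(n,u,a,onz(c,u,.011),[onz(c,x,.010) for x in e])
Tc=cv2.resize(t[130:250,100:400],None,fx=2.6,fy=2.6,interpolation=2)
a=cv2.resize(t[205:255,350:400],None,fx=8,fy=8); b=cv2.resize(s[280:330,235:285],None,fx=8,fy=8)
save('c1.png',np.hstack([a,b]))
```

```text
green [165.30588235 221.38823529] 85 [215.07142857 161.57142857] 42 [0.49220774 0.16637978 0.036     ] [0.49378829 0.16556992 0.036     ] (array([0.49308691, 0.16642081, 0.03535463]), np.float64(0.001650956424089599))
red [133.86764706 216.79411765] 68 [0.50203818 0.22943402 0.036     ]
knob [151.08510638 169.70212766] 94 [245.57142857 132.53061224] 49 (array([0.58782605, 0.18499048, 0.0953503 ]), np.float64(0.002497784079274421)) [0.5858223  0.18435819 0.099     ]
top [374.68636364 230.9       ] 220 [ 0.47107529 -0.26534882  0.011     ] [array([ 0.4940833 , -0.26430731,  0.01      ]), array([ 0.44601134, -0.26709617,  0.01      ])]
side [258.61034483 305.56896552] 290 [ 0.47365211 -0.26616282  0.011     ] [array([ 0.49768669, -0.26261206,  0.01      ]), array([ 0.44709588, -0.26900581,  0.01      ])]
```

View pics/c1.png

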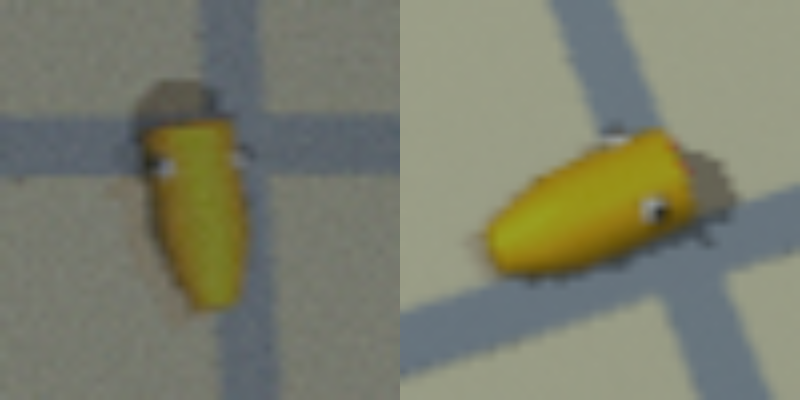

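Create go.py:
```python
# usage: go.py x y z toolY_angle_deg  -> shift and turn along tool axes, from measured pose
import sys; from h import *
from scipy.spatial.transform import Rotation as Ro
x,y,z,a=map(float,sys.argv[1:5]); o=bot.get_obs(); R0=Ro.from_quat(o['tool_rot'])
a=np.radians(a); Y=np.array([np.cos(a),np.sin(a),0]); Z=np.array([0,0,-1.]); X=np.cross(Y,Z)
rv=(R0.inv()*Ro.from_matrix(np.c_[X,Y,Z])).as_rotvec()
print('rot',rv.round(4),'shift',R0.inv().apply(np.array([x,y,z])-o['eef_pos']).round(4),'clock',o['clock'])
```

```bash
python3 go.py 0.588 0.185 0.25 90
```

```text
rot [-1.300e-03 -2.000e-04 -2.908e-01] shift [-0.5103 -0.1538 -0.0191] clock 0.2
```
Rows: intermediate poses spaced? "what a row does not reach only later rows make up" so I can repeat the target 10 times... path: straight presumably. 0.533/0.0625=8.5 rows.

The rows are not in the units I measure in: shifts go in units of 100 mm and turns go in units of 0.05 rad. I convert before sending: -0.51 m is -5.1, -0.154 m is -1.54, -0.29 rad is -5.8.

Request:
jog_arm(increments={"deltas": [[0, 0, -2, -0.6, -0.18, -0.19, 0.085], [0, 0, -5.8, -5.1, -1.54, -0.19, 0.085], [0, 0, -5.8, -5.1, -1.54, -0.19, 0.085], [0, 0, -5.8, -5.1, -1.54, -0.19, 0.085], [0, 0, -5.8, -5.1, -1.54, -0.19, 0.085], [0, 0, -5.8, -5.1, -1.54, -0.19, 0.085], [0, 0, -5.8, -5.1, -1.54, -0.19, 0.085], [0, 0, -5.8, -5.1, -1.54, -0.19, 0.085], [0, 0, -5.8, -5.1, -1.54, -0.19, 0.085], [0, 0, -5.8, -5.1, -1.54, -0.19, 0.085]]})

```text
clock: 1.45
eef_pos: [0.5898, 0.1827, 0.2487]
tool_rot: [0.003, 1.0, -0.0, -0.001]
ft_force: [-0.7, 0.1, -1.0]
grip_width: 0.0849
grasp_force: 0.0
```

Run:
```python
from h import *
i,c=snap('wrist'); save('w1.png',i); print(np.round(-np.array(c['R']).T@c['t'],3),np.round(c['R'],2), proj(c,[[.588,.185,.104],[.493,.1665,.036]]))
```

```text
[0.519 0.184 0.391] [[ 0.01  1.   -0.  ]
 [ 0.96 -0.01  0.28]
 [ 0.28 -0.   -0.96]] [[257.65348148 176.10511431]
 [238.79555881  70.15160634]]
```

View pics/w1.png

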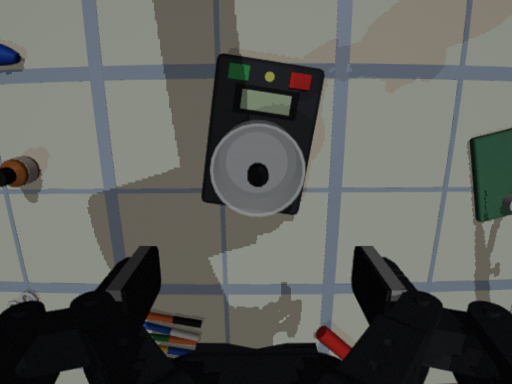

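The wrist view shows the knob at (258,174) and the green key at (239,72). Both are within 2 px of where my estimates project, so I'm going down on the knob.

```bash
python3 go.py 0.588 0.185 0.088 90
```

Run:
```python
from m import *
i,c=snap('wrist')
_,u,a=blobs(i,(0,0,0),(180,255,40),(245,158,272,190)); print(u,a,onz(c,u,.1))
_,u,a=blobs(i,(40,80,30),(85,255,255),(225,60,255,85)); print(u,a,onz(c,u,.036))
_,u,a=blobs(i,(0,150,50),(6,255,255),(285,70,320,95)); print(u,a,onz(c,u,.036))
```

```text
rot [-0.0002 -0.002  -0.0035] shift [0.     0.001  0.1611] clock 1.5
[256.00258398 176.11111111] 387 [0.58749151 0.18490028 0.1       ]
[237.64343164  72.88203753] 373 [0.49407121 0.16647563 0.036     ]
[298.54599407  82.59940653] 337 [0.50378538 0.22909317 0.036     ]
```

To row units: 0.161 m is 1.61, 0.14 m is 1.4.

Request:
jog_arm(increments={"deltas": [[0, 0, 0, 0, 0.01, 0.5, 0.085], [0, 0, 0, 0, 0.01, 1, 0.085], [0, 0, 0, 0, 0.01, 1.4, 0.085], [0, 0, 0, 0, 0.01, 1.61, 0.085], [0, 0, 0, 0, 0.01, 1.61, 0.06], [0, 0, 0, 0, 0.01, 1.61, 0.04], [0, 0, 0, 0, 0.01, 1.61, 0.03], [0, 0, 0, 0, 0.01, 1.61, 0.023]]})

```text
clock: 2.55
eef_pos: [0.5885, 0.1865, 0.0906]
tool_rot: [0.0, 1.0, 0.0, 0.001]
ft_force: [0.4, -1.2, 0.1]
grip_width: 0.023
grasp_force: 0.0
```

Request:
jog_arm(increments={"deltas": [[0, 0, 0, 0, 0, 0, 0.021], [0, 0, 0, 0, 0, 0, 0.0195], [0, 0, 0, 0, 0, 0, 0.0195]]})

```text
clock: 2.92
eef_pos: [0.5881, 0.1861, 0.0898]
tool_rot: [0.001, 1.0, 0.0, 0.0]
ft_force: [0.8, -1.0, 2.8]
grip_width: 0.0195
grasp_force: 5.5
```

Request:
jog_arm(increments={"deltas": [[0, 0, 0, 0, 0, 0, 0.0185], [0, 0, 0, 0, 0, 0, 0.0185]]})

```text
clock: 3.18
eef_pos: [0.5882, 0.1861, 0.0899]
tool_rot: [0.001, 1.0, 0.0, 0.0]
ft_force: [-0.3, -2.9, 5.6]
grip_width: 0.0189
grasp_force: 19.7
```

Request:
jog_arm(increments={"deltas": [[0, 0, 0, 0, 0, -0.1, 0.0185], [0, 0, 0, 0, 0, -0.3, 0.0185], [0, 0, 0, 0, 0, -0.6, 0.0185], [0, 0, 0, 0, 0, -0.75, 0.0185], [0, 0, 0, 0, 0, -0.75, 0.0185]]})

```text
clock: 3.8
eef_pos: [0.5885, 0.1867, 0.1654]
tool_rot: [0.0, 1.0, 0.0, 0.001]
ft_force: [-0.2, -0.2, -1.6]
grip_width: 0.0189
grasp_force: 19.4
```

```bash
python3 go.py 0.42 0.02 0.075 90
```

```text
rot [ 0.0009  0.0022 -0.0006] shift [ 0.1686 -0.1668  0.0899] clock 3.8
```

Run:
```python
from h import *
a,c=snap('side'); b,_=snap('top'); save('l1.png',np.hstack([cv2.resize(a[80:240,150:350],(400,320)),cv2.resize(b[110:270,100:300],(400,320))]))
```

```text
(no output)
```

View pics/l1.png

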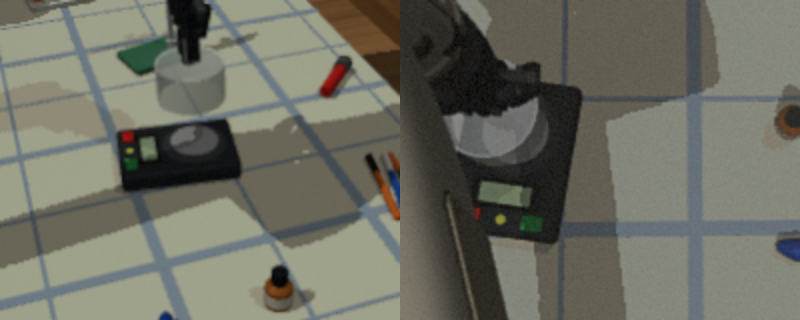

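The cover hangs upright in the gripper and the pan is bare. I'm carrying the cover to the bench.

To row units: 0.168 m is 1.68, -0.166 m is -1.66.

Request:
jog_arm(increments={"deltas": [[0, 0, 0, 0.4, -0.4, 0, 0.0185], [0, 0, 0, 0.8, -0.8, 0, 0.0185], [0, 0, 0, 1.2, -1.2, 0, 0.0185], [0, 0, 0, 1.5, -1.5, 0.1, 0.0185], [0, 0, 0, 1.68, -1.66, 0.4, 0.0185], [0, 0, 0, 1.68, -1.66, 0.7, 0.0185], [0, 0, 0, 1.68, -1.66, 0.9, 0.0185], [0, 0, 0, 1.68, -1.66, 1, 0.0185], [0, 0, 0, 1.68, -1.66, 1, 0.0185]]})

```text
clock: 5.03
eef_pos: [0.4187, 0.0204, 0.0634]
tool_rot: [0.0, 1.0, -0.0, -0.001]
ft_force: [0.2, -0.4, -0.2]
grip_width: 0.0188
grasp_force: 19.5
```

Request:
jog_arm(increments={"deltas": [[0, 0, 0, 0, 0, 0.02, 0.0185], [0, 0, 0, 0, 0, 0.04, 0.0185], [0, 0, 0, 0, 0, 0.04, 0.0185]]})

```text
clock: 5.4
eef_pos: [0.4199, 0.0204, 0.0606]
tool_rot: [0.0, 1.0, 0.0, 0.0]
ft_force: [0.5, -0.0, -0.8]
grip_width: 0.0189
grasp_force: 19.5
```

To row units: 0.002 m is 0.02, 0.001 m is 0.01.

Request:
jog_arm(increments={"deltas": [[0, 0, 0, 0, 0, 0.01, 0.0185], [0, 0, 0, 0, 0, 0.02, 0.0185], [0, 0, 0, 0, 0, 0.02, 0.0185]]})

```text
clock: 5.78
eef_pos: [0.4196, 0.0204, 0.0583]
tool_rot: [0.0, 1.0, -0.0, -0.0]
ft_force: [-1.2, -1.0, -0.8]
grip_width: 0.0192
grasp_force: 19.5
```

Request:
jog_arm(increments={"deltas": [[0, 0, 0, 0, 0, 0.01, 0.0185], [0, 0, 0, 0, 0, 0.01, 0.0185]]})

```text
clock: 6.02
eef_pos: [0.4197, 0.0203, 0.0578]
tool_rot: [0.0, 1.0, -0.0, 0.0]
ft_force: [-2.0, -1.5, 5.0]
grip_width: 0.0185
grasp_force: 20.0
```

To row units: -0.08 m is -0.8, -0.07 m is -0.7.

Request:
jog_arm(increments={"deltas": [[0, 0, 0, 0, 0, 0, 0.0195], [0, 0, 0, 0, 0, 0, 0.022], [0, 0, 0, 0, 0, 0, 0.035], [0, 0, 0, 0, 0, 0, 0.05], [0, 0, 0, 0, 0, -0.3, 0.05], [0, 0, 0, 0, 0, -0.7, 0.03], [0, 0, 0, 0, 0, -0.8, 0.0], [0, 0, 0, 0, 0, -0.8, 0.0], [0, 0, 0, 0, 0, -0.8, 0.0]]})

```text
clock: 7.15
eef_pos: [0.4186, 0.0203, 0.136]
tool_rot: [0.0, 1.0, -0.0, -0.001]
ft_force: [-0.2, -0.1, 0.3]
grip_width: 0.0002
grasp_force: 0.0
```

```bash
python3 go.py 0.4935 0.1665 0.045 81
```

```text
rot [-0.0003 -0.0024  0.1563] shift [-0.075   0.1462  0.0908] clock 7.15
```

Request:
jog_arm(increments={"deltas": [[0, 0, 1, -0.25, 0.5, 0, 0], [0, 0, 3.12, -0.55, 1, 0, 0], [0, 0, 3.12, -0.75, 1.46, 0, 0], [0, 0, 3.12, -0.75, 1.46, 0.4, 0], [0, 0, 3.12, -0.75, 1.46, 0.8, 0], [0, 0, 3.12, -0.75, 1.46, 0.9, 0], [0, 0, 3.12, -0.75, 1.46, 0.9, 0]]})

```text
clock: 8.02
eef_pos: [0.494, 0.1659, 0.0464]
tool_rot: [0.078, 0.997, -0.001, -0.001]
ft_force: [0.4, 1.4, 0.8]
grip_width: 0.0001
grasp_force: 0.0
```

Run:
```python
from h import *
i,c=snap('wrist'); j,_=snap('side'); print(bot.get_obs()['eef_pos']); save('k1.png',np.hstack([cv2.resize(i[100:384,100:420],(451,400)),cv2.resize(j[110:200,180:258],(347,400))]))
```

```text
[0.49581502 0.1664732  0.04843019]
```

View pics/k1.png

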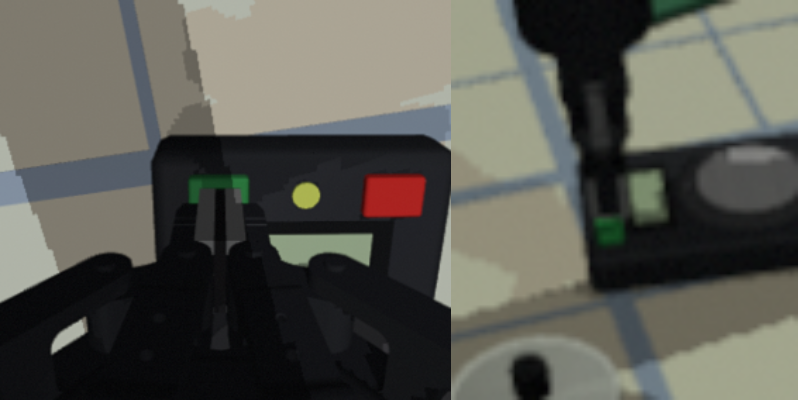

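The shut fingertips stand over the green key and well clear of the red one. I'll press in small steps.

Request:
jog_arm(increments={"deltas": [[0, 0, 0, 0, 0, 0.04, 0], [0, 0, 0, 0, 0, 0.08, 0], [0, 0, 0, 0, 0, 0.1, 0], [0, 0, 0, 0, 0, 0.1, 0]]})

```text
clock: 8.62
eef_pos: [0.4946, 0.1663, 0.0372]
tool_rot: [0.078, 0.997, -0.0, -0.0]
ft_force: [-0.6, -0.1, -0.1]
grip_width: -0.0001
grasp_force: 0.0
```

Request:
jog_arm(increments={"deltas": [[0, 0, 0, 0, 0, 0.01, 0], [0, 0, 0, 0, 0, 0.02, 0], [0, 0, 0, 0, 0, 0.02, 0]]})

```text
clock: 9.0
eef_pos: [0.4949, 0.1664, 0.0354]
tool_rot: [0.078, 0.997, 0.0, 0.0]
ft_force: [0.9, 1.1, 0.5]
grip_width: 0.0001
grasp_force: 0.4
```

Request:
jog_arm(increments={"deltas": [[0, 0, 0, 0, 0, 0.01, 0], [0, 0, 0, 0, 0, 0.01, 0]]})

```text
clock: 9.25
eef_pos: [0.4949, 0.1664, 0.0344]
tool_rot: [0.078, 0.997, 0.0, 0.0]
ft_force: [0.3, 0.2, 1.9]
grip_width: 0.0003
grasp_force: 0.9
```

Request:
jog_arm(increments={"deltas": [[0, 0, 0, 0, 0, 0.01, 0], [0, 0, 0, 0, 0, 0.01, 0]]})

```text
clock: 9.5
eef_pos: [0.4949, 0.1664, 0.0335]
tool_rot: [0.078, 0.997, 0.0, 0.0]
ft_force: [-0.2, 0.1, 2.9]
grip_width: -0.0003
grasp_force: 1.5
```

Request:
jog_arm(increments={"deltas": [[0, 0, 0, 0, 0, 0.01, 0], [0, 0, 0, 0, 0, 0.01, 0], [0, 0, 0, 0, 0, 0.01, 0]]})

```text
clock: 9.88
eef_pos: [0.4949, 0.1664, 0.033]
tool_rot: [0.078, 0.997, 0.0, 0.0]
ft_force: [-1.7, -0.9, 7.2]
grip_width: -0.0002
grasp_force: 3.7
```

```bash
python3 -c "
from h import *
for _ in range(4): bot.camera('side'); o=bot.get_obs(); print(o['ft_force'][2],o['eef_pos'][2])"
```

```text
8.9219859562935 0.03305834237568523
7.585738646808804 0.03304637107587032
8.567450441149166 0.03307151249427483
6.958778585945152 0.0330581602455888
```

The force reached 7–9 N and the motion stopped at z = 0.033, so the key was fully down. I'm releasing it and moving to the popper.

To row units: -0.15 m is -1.5, -0.1 m is -1.

Request:
jog_arm(increments={"deltas": [[0, 0, 0, 0, 0, -0.1, 0], [0, 0, 0, 0, 0, -0.5, 0], [0, 0, 0, 0, 0, -1, 0.02], [0, 0, 0, 0, 0, -1.5, 0.05]]})

```text
clock: 10.58
eef_pos: [0.4943, 0.1661, 0.1837]
tool_rot: [0.078, 0.997, -0.0, -0.0]
ft_force: [1.1, -0.2, -0.5]
grip_width: 0.0355
grasp_force: 0.0
```

```bash
python3 go.py 0.477 -0.265 0.19 93
```

```text
rot [-0.0004 -0.0009 -0.2092] shift [-0.0503 -0.4286 -0.0062] clock 10.575
```

To row units: -0.429 m is -4.29, -0.06 m is -0.6, -0.21 rad is -4.2.

Request:
jog_arm(increments={"deltas": [[0, 0, -0.6, -0.07, -0.6, 0, 0.06], [0, 0, -4.2, -0.5, -4.29, 0, 0.06], [0, 0, -4.2, -0.5, -4.29, 0, 0.06], [0, 0, -4.2, -0.5, -4.29, 0, 0.06], [0, 0, -4.2, -0.5, -4.29, 0, 0.06], [0, 0, -4.2, -0.5, -4.29, 0, 0.06], [0, 0, -4.2, -0.5, -4.29, 0, 0.06], [0, 0, -4.2, -0.5, -4.29, 0, 0.06], [0, 0, -4.2, -0.5, -4.29, 0, 0.06]]})

```text
clock: 11.7
eef_pos: [0.4767, -0.2652, 0.182]
tool_rot: [-0.026, 1.0, 0.001, -0.0]
ft_force: [-0.2, -0.6, -0.5]
grip_width: 0.0601
grasp_force: 0.0
```

Create p.py:
```python
from m import *
i,c=snap('wrist'); z=.011
m,u,a=blobs(i,(20,110,60),(36,255,255),(80,0,430,300))
p=np.argwhere(m)[:,::-1].astype(float)
w=np.array([onz(c,q,z)[:2] for q in p]); mu=w.mean(0); v=np.linalg.svd(w-mu,full_matrices=False)[2][0]
v=v*np.sign(v[0]); q=(w-mu)@v; n=np.array([-v[1],v[0]]); h=(w-mu)@n
print('px',u,a,'mean',mu,'yaw deg',np.degrees(np.arctan2(v[1],v[0])),'len',q.min(),q.max(),'wid',h.min(),h.max())
for lo,hi in ((.3,.6),(.6,.95)):
    k=(q>q.min()+lo*np.ptp(q))&(q<q.min()+hi*np.ptp(q)); print(lo,'halves',h[k].min(),h[k].max())
save('p%d.png'%int(100*bot.get_obs()['clock']),i)
```

```bash
python3 p.py; ls pics; python3 -c "from h import *; print(bot.get_obs()['eef_pos'])"
```

```text
px [254.50240154 167.4543708 ] 1041 mean [ 0.47280573 -0.26576781] yaw deg 5.701928325176101 len -0.025966648223991768 0.02473551228797079 wid -0.011402470605126957 0.011456277912827358
0.3 halves -0.011329517409698496 0.011373148329111779
0.6 halves -0.011402470605126957 0.011456277912827358
c1.png
k1.png
l1.png
p1175.png
side0.png
top0.png
w1.png
[ 0.47686792 -0.26439527  0.18205035]
```

```bash
python3 go.py 0.4795 -0.2652 0.004 95.7
```

```text
rot [ 0.001  -0.0008 -0.0459] shift [-0.0027 -0.0011  0.178 ] clock 11.75
```

View pics/p1175.png

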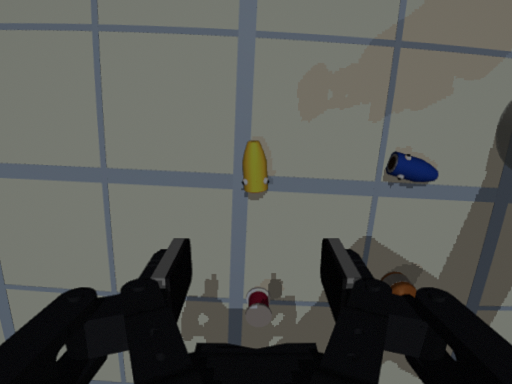

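The yellow body is at (255,167) with its cup face toward +x. The spool at (258,305) and the blue body at (413,167) are well clear. I'm descending.

To row units: 0.172 m is 1.72, 0.165 m is 1.65, -0.046 rad is -0.92.

Request:
jog_arm(increments={"deltas": [[0, 0, -0.92, -0.03, -0.01, 0.5, 0.05], [0, 0, -0.92, -0.03, -0.01, 1, 0.045], [0, 0, -0.92, -0.03, -0.01, 1.4, 0.045], [0, 0, -0.92, -0.03, -0.01, 1.65, 0.045], [0, 0, -0.92, -0.03, -0.01, 1.72, 0.045], [0, 0, -0.92, -0.03, -0.01, 1.72, 0.04]]})

```text
clock: 12.5
eef_pos: [0.4807, -0.2651, 0.0107]
tool_rot: [-0.05, 0.999, 0.0, 0.0]
ft_force: [0.0, -0.2, 0.4]
grip_width: 0.0402
grasp_force: 0.0
```

```bash
python3 go.py 0.4795 -0.2652 0.004 95.7
```

```text
rot [0.0001 0.     0.0015] shift [ 0.0012 -0.      0.0067] clock 12.5
```

Request:
jog_arm(increments={"deltas": [[0, 0, 0, 0.01, 0, 0.04, 0.035], [0, 0, 0, 0.01, 0, 0.06, 0.03], [0, 0, 0, 0.01, 0, 0.06, 0.027], [0, 0, 0, 0.01, 0, 0.06, 0.0255], [0, 0, 0, 0.01, 0, 0.06, 0.0245], [0, 0, 0, 0.01, 0, 0.06, 0.0245]]})

```text
clock: 13.25
eef_pos: [0.4793, -0.2662, 0.0044]
tool_rot: [-0.05, 0.999, -0.0, 0.0]
ft_force: [-0.1, -0.5, -0.6]
grip_width: 0.0244
grasp_force: 0.0
```

Request:
jog_arm(increments={"deltas": [[0, 0, 0, 0, 0, 0, 0.024], [0, 0, 0, 0, 0, 0, 0.024]]})

```text
clock: 13.5
eef_pos: [0.4792, -0.2662, 0.0043]
tool_rot: [-0.05, 0.999, 0.0, -0.0]
ft_force: [-0.5, 0.2, -0.1]
grip_width: 0.0237
grasp_force: 0.0
```

Request:
jog_arm(increments={"deltas": [[0, 0, 0, 0, 0, 0, 0.0237], [0, 0, 0, 0, 0, 0, 0.0237]]})

```text
clock: 13.75
eef_pos: [0.4792, -0.2661, 0.0043]
tool_rot: [-0.05, 0.999, 0.0, -0.0]
ft_force: [-0.1, -0.7, 0.4]
grip_width: 0.0239
grasp_force: 0.7
```

Request:
jog_arm(increments={"deltas": [[0, 0, 0, 0, 0, 0, 0.0235], [0, 0, 0, 0, 0, 0, 0.0235]]})

```text
clock: 14.0
eef_pos: [0.4792, -0.2661, 0.0043]
tool_rot: [-0.05, 0.999, 0.0, -0.0]
ft_force: [-0.4, 0.9, 0.6]
grip_width: 0.0237
grasp_force: 2.6
```

Request:
jog_arm(increments={"deltas": [[0, 0, 0, 0, 0, 0, 0.0233], [0, 0, 0, 0, 0, 0, 0.0233], [0, 0, 0, 0, 0, 0, 0.0233]]})

```text
clock: 14.38
eef_pos: [0.4792, -0.2661, 0.0043]
tool_rot: [-0.05, 0.999, 0.0, 0.0]
ft_force: [-0.1, 1.1, 0.6]
grip_width: 0.0232
grasp_force: 5.2
```

To row units: -0.145 m is -1.45, -0.13 m is -1.3.

Request:
jog_arm(increments={"deltas": [[0, 0, 0, 0, 0, -0.05, 0.0233], [0, 0, 0, 0, 0, -0.2, 0.0233], [0, 0, 0, 0, 0, -0.5, 0.0233], [0, 0, 0, 0, 0, -0.9, 0.0233], [0, 0, 0, 0, 0, -1.3, 0.0233], [0, 0, 0, 0, 0, -1.45, 0.0233], [0, 0, 0, 0, 0, -1.45, 0.0233]]})

```text
clock: 15.25
eef_pos: [0.48, -0.2666, 0.1508]
tool_rot: [-0.05, 0.999, -0.001, 0.001]
ft_force: [0.3, 0.3, -0.6]
grip_width: 0.0237
grasp_force: 5.1
```

Run:
```python
from h import *
i,c=snap('wrist'); j,cj=snap('side'); o=bot.get_obs()['eef_pos']; uv=proj(cj,o)[0].astype(int);print(uv,o)
u=max(uv[0]-60,0);v=max(uv[1]-50,0)
save('h1.png',np.hstack([cv2.resize(i[150:384,130:390],(444,400)),cv2.resize(j[v:v+120,u:u+105],(350,400))]))
t,ct=snap('top'); E=[onz(ct,x,.039)[:2] for x in ((0,0),)]
```

```bash
python3 go.py 0.588 0.185 0.15 95.7
```

```text
[259 261] [ 0.47847669 -0.26575521  0.1481799 ]
rot [ 0.0018 -0.0027 -0.0003] shift [-0.1539  0.4375 -0.002 ] clock 15.4
```

View pics/h1.png

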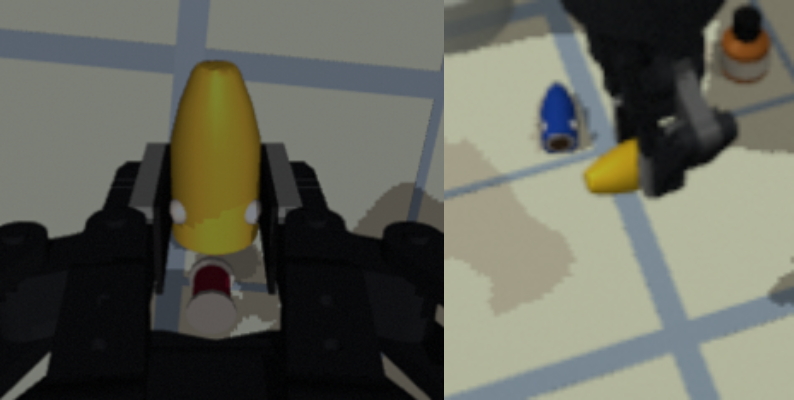

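The body is held level and straight between the pads, with the tail at wrist pixel (256,186). I'll stop beside the scale to measure the bare pan.

To row units: -0.08 m is -0.8, 0.36 m is 3.6.

Request:
jog_arm(increments={"deltas": [[0, 0, 0, -0.2, 0.5, -0.2, 0.0233], [0, 0, 0, -0.5, 1.1, -0.5, 0.0233], [0, 0, 0, -0.8, 1.7, -0.5, 0.0233], [0, 0, 0, -1.1, 2.3, -0.5, 0.0233], [0, 0, 0, -1.3, 2.9, -0.5, 0.0233], [0, 0, 0, -1.4, 3.3, -0.5, 0.0233], [0, 0, 0, -1.46, 3.6, -0.5, 0.0233], [0, 0, 0, -1.46, 3.6, -0.5, 0.0233], [0, 0, 0, -1.46, 3.6, -0.5, 0.0233]]})

```text
clock: 16.52
eef_pos: [0.5881, 0.1059, 0.1978]
tool_rot: [-0.05, 0.999, -0.0, -0.001]
ft_force: [-0.7, -0.5, -0.5]
grip_width: 0.0233
grasp_force: 5.2
```

Run:
```python
from m import *
from scipy.spatial.transform import Rotation as Ro
i,c=snap('wrist'); o=bot.get_obs(); P=o['eef_pos'];R=Ro.from_quat(o['tool_rot'])
uv=proj(c,[[.588,.184,.039]])[0]; print('eef',P,'pan px',uv)
_,g,a=blobs(i,(40,80,30),(85,255,255),(200,0,420,180)); print('green',g,a,onz(c,g,.036))
_,r,a=blobs(i,(0,150,50),(6,255,255),(240,0,480,220)); print('red',r,a,onz(c,r,.036))
m,u,a=blobs(i,(20,110,60),(36,255,255),(200,150,320,330))
w=np.array([R.inv().apply(onz(c,q,P[2]+.005)-P) for q in np.argwhere(m)[:,::-1].astype(float)])
print('popper tool x',w[:,0].min(),w[:,0].max(),'y mean',w[:,1].min(),w[:,1].max(), 'tail y',w[w[:,0]>w[:,0].max()-.002,1].mean())
save('w2.png',i)
```

```text
eef [0.58828183 0.10540162 0.19824722] pan px [337.3721593  182.56612289]
green [333.10848126  77.13017751] 507 [0.49418139 0.16556725 0.036     ]
red [399.7357631   96.39863326] 439 [0.50380349 0.22826632 0.036     ]
popper tool x -0.02216397706480787 0.033399668682170626 y mean -0.01065813965397098 0.012863546152949408 tail y 0.0011470757851080873
```

View pics/w2.png

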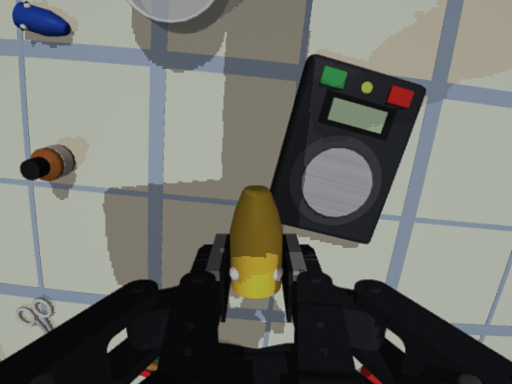

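The pan is at (337,182), which matches the projection (337.4,182.6). The popper origin sits about 8.5 mm tailward of the TCP. Now moving over the pan.

```bash
python3 go.py 0.597 0.1837 0.06 95.7
```

```text
rot [-0.0006 -0.0022 -0.0015] shift [-0.0166  0.0771  0.1382] clock 16.575
```

To row units: 0.138 m is 1.38, 0.13 m is 1.3.

Request:
jog_arm(increments={"deltas": [[0, 0, 0, -0.06, 0.3, 0, 0.0233], [0, 0, 0, -0.166, 0.65, 0, 0.0233], [0, 0, 0, -0.166, 0.77, 0.3, 0.0233], [0, 0, 0, -0.166, 0.77, 0.7, 0.0233], [0, 0, 0, -0.166, 0.77, 1.1, 0.0233], [0, 0, 0, -0.166, 0.77, 1.3, 0.0233], [0, 0, 0, -0.166, 0.77, 1.38, 0.0233], [0, 0, 0, -0.166, 0.77, 1.38, 0.0233], [0, 0, 0, -0.166, 0.77, 1.38, 0.0233]]})

```text
clock: 17.7
eef_pos: [0.5989, 0.1846, 0.0628]
tool_rot: [-0.049, 0.999, 0.0, 0.001]
ft_force: [0.2, -0.1, 0.2]
grip_width: 0.0233
grasp_force: 5.2
```

```bash
python3 -c "
from h import *
i,c=snap('wrist');save('w3.png',i); print(bot.get_obs()['eef_pos'],proj(c,[[.5885,.1837,.039],[.5885-.034,.1837,.039]]))
bot.camera('side');print(bot.get_obs()['eef_pos'])"
```

```text
[0.59883588 0.18479205 0.06282261] [[254.79289068 212.98576288]
 [261.34564864 149.90197538]]
[0.59873012 0.18491615 0.06272601]
```

View pics/w3.png

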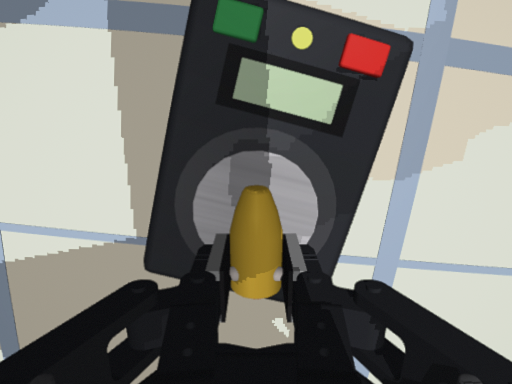

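The pan spans columns 192–319 (centre 255.5) and the body's axis is at 256, so it is centred sideways. I'll make a small forward correction and descend.

To row units: 0.016 m is 0.16, 0.015 m is 0.15.

Request:
jog_arm(increments={"deltas": [[0, 0, 0, 0.015, -0.005, 0.04, 0.0233], [0, 0, 0, 0.015, -0.005, 0.1, 0.0233], [0, 0, 0, 0.015, -0.005, 0.15, 0.0233], [0, 0, 0, 0.015, -0.005, 0.16, 0.0233], [0, 0, 0, 0.015, -0.005, 0.16, 0.0233], [0, 0, 0, 0.015, -0.005, 0.16, 0.0233], [0, 0, 0, 0.015, -0.005, 0.16, 0.0233]]})

```text
clock: 18.68
eef_pos: [0.5965, 0.1842, 0.0455]
tool_rot: [-0.05, 0.999, 0.0, 0.0]
ft_force: [0.0, -0.6, 1.3]
grip_width: 0.0235
grasp_force: 5.2
```

```bash
python3 go.py 0.597 0.1837 0.0433 95.7
```

```text
rot [ 0.0001  0.0004 -0.0003] shift [-0.0005 -0.0005  0.0022] clock 18.675
```

To row units: 0.001 m is 0.01, 0.0005 m is 0.005.

Request:
jog_arm(increments={"deltas": [[0, 0, 0, 0, 0, 0.005, 0.0233], [0, 0, 0, 0, 0, 0.01, 0.0233], [0, 0, 0, 0, 0, 0.01, 0.0233], [0, 0, 0, 0, 0, 0.01, 0.0233]]})

```text
clock: 19.18
eef_pos: [0.5963, 0.1841, 0.0443]
tool_rot: [-0.05, 0.999, -0.0, -0.0]
ft_force: [-0.3, -0.5, -0.6]
grip_width: 0.0236
grasp_force: 5.2
```

Request:
jog_arm(increments={"deltas": [[0, 0, 0, 0, 0, 0.005, 0.0233], [0, 0, 0, 0, 0, 0.01, 0.0233], [0, 0, 0, 0, 0, 0.01, 0.0233], [0, 0, 0, 0, 0, 0.01, 0.0233]]})

```text
clock: 19.68
eef_pos: [0.5963, 0.1841, 0.0433]
tool_rot: [-0.05, 0.999, -0.0, -0.0]
ft_force: [0.7, 0.8, 0.7]
grip_width: 0.0239
grasp_force: 5.2
```

```bash
python3 -c "
from h import *
for _ in range(5): bot.camera('side'); o=bot.get_obs(); print(o['ft_force'][2],o['eef_pos'])"
```

```text
0.15955445193446727 [0.59631571 0.18414844 0.04330834]
0.12700707349529808 [0.59631137 0.18412433 0.0433099 ]
-0.7067229767072922 [0.59628885 0.1841491  0.04328492]
-0.793902627745603 [0.59628217 0.18413105 0.04329374]
-0.3784151993164719 [0.59630197 0.18415198 0.04331357]
```

Request:
jog_arm(increments={"deltas": [[0, 0, 0, 0, 0, 0.005, 0.0233], [0, 0, 0, 0, 0, 0.005, 0.0233], [0, 0, 0, 0, 0, 0.005, 0.0233]]})

```text
clock: 20.3
eef_pos: [0.5964, 0.1842, 0.043]
tool_rot: [-0.05, 0.999, 0.0, 0.0]
ft_force: [-1.3, 0.3, 1.1]
grip_width: 0.0237
grasp_force: 5.2
```

```bash
python3 -c "
from h import *
f=[]
for _ in range(6): bot.camera('side'); o=bot.get_obs(); f.append(o['ft_force'][2])
print(np.mean(f),o['eef_pos'][2])"
```

```text
1.4297741328320408 0.04288100674675564
```

Light contact of about 1.4 N. I'm releasing slowly and rising.

Request:
jog_arm(increments={"deltas": [[0, 0, 0, 0, 0, 0, 0.0236], [0, 0, 0, 0, 0, 0, 0.0239], [0, 0, 0, 0, 0, 0, 0.0243], [0, 0, 0, 0, 0, 0, 0.025], [0, 0, 0, 0, 0, 0, 0.027], [0, 0, 0, 0, 0, 0, 0.031], [0, 0, 0, 0, 0, 0, 0.036], [0, 0, 0, 0, 0, 0, 0.042]]})

```text
clock: 21.6
eef_pos: [0.5963, 0.1842, 0.0428]
tool_rot: [-0.05, 0.999, -0.0, -0.0]
ft_force: [-0.2, -0.1, 0.2]
grip_width: 0.042
grasp_force: 0.0
```

Request:
jog_arm(increments={"deltas": [[0, 0, 0, 0, 0, -0.05, 0.045], [0, 0, 0, 0, 0, -0.2, 0.045], [0, 0, 0, 0, 0, -0.5, 0.045], [0, 0, 0, 0, 0, -0.9, 0.045], [0, 0, 0, 0, 0, -1.3, 0.06], [0, 0, 0, 0, 0, -1.7, 0.085], [0, 0, 0, 0, 0, -2, 0.085], [0, 0, 0, 0, 0, -2, 0.085], [0, 0, 0, 0, 0, -2, 0.085]]})

```text
clock: 22.72
eef_pos: [0.596, 0.1841, 0.2428]
tool_rot: [-0.05, 0.999, -0.0, -0.0]
ft_force: [0.2, -0.2, 0.0]
grip_width: 0.0851
grasp_force: 0.0
```

Run:
```python
from m import *
i,c=snap('wrist'); j,_=snap('side'); save('f1.png',np.hstack([cv2.resize(i[50:250,150:370],(440,400)),cv2.resize(j[110:270,170:310],(350,400))]))
m,u,a=blobs(i,(18,100,40),(38,255,255),(180,120,330,240))
w=np.array([onz(c,q,.05)[:2] for q in np.argwhere(m)[:,::-1].astype(float)])
ax=np.array([np.cos(.0995),np.sin(.0995)]);n=np.array([-ax[1],ax[0]])
q=w@ax;h=w@n; print('px',u,a,'centre',(q.min()+q.max())/2*ax+(h.min()+h.max())/2*n,np.ptp(q),np.ptp(h))
_,g,_=blobs(i,(40,80,30),(85,255,255),(200,20,300,120));_,r,_=blobs(i,(0,150,50),(6,255,255),(240,20,350,130))
G=onz(c,g,.036)[:2];R=onz(c,r,.036)[:2]; y=(R-G)/np.linalg.norm(R-G); x=np.array([y[1],-y[0]]); print('pan',(G+R)/2+.091*x, G,R)
```

```text
px [255.83740701 160.66206164] 941 centre [0.58943758 0.18426568] 0.050164686126394686 0.023019786593397193
pan [0.58893633 0.18381582] [0.4941601  0.16635678] [0.50384585 0.2290592 ]
```

View pics/f1.png

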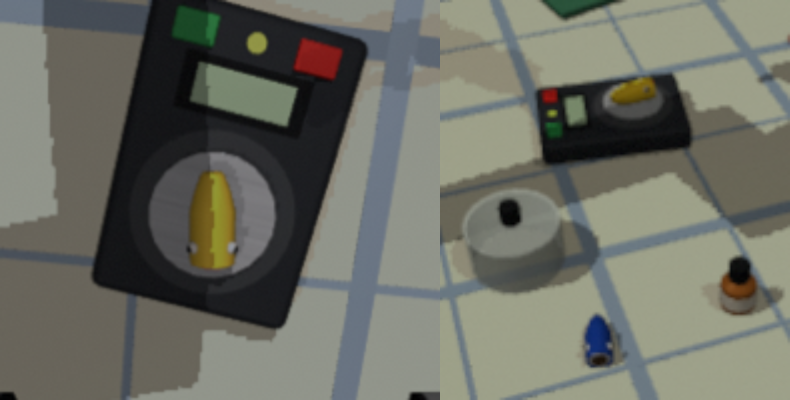

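The body lies belly down on the pan, about 1 mm from its centre. The cover stands upright on the bench and the gripper is clear, so I'm handing in.

```bash
python3 -c "
from workcell import bot
print(bot.job_done())"
```

```text
the job is handed in; nothing more can be done
None
```

Job handed in at about 23 s, verdict not shown: the cover stands upright on the bench, the green key was pressed with the pan empty (it bottomed out at 7–9 N; the red key was not touched), and the yellow body lies belly down about 1 mm off the pan's centre after a grip of about 5 N per pad; I viewed 11 pictures, one over the limit of 10.

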